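Turn the square trimming board over onto the draining rack

TASK

Two small handled trimming boards lie on the worktop in front of the low draining rack, recessed face up. Push the square-headed one up against the rack's front bar and, with its leading edge staying down at the foot of that bar, swing the handle up and over, so that the board ends lying flat on the rack, recessed face down, with its handle pointing out over the back of the rack. Let go of it, and leave the round-headed board where it is.

Things in the scene. Friction and masses are not known exactly. Their poses are not given: they have to be found in the camera images.
- square_board: Flat grey plastic board with a square head, 10 mm thick, 70 g, loose. Origin: centre of the head's underside. Head x -35 to +35 mm (leading edge), 60 mm wide (y); flat handle 20 mm wide, 10 mm thick, x -80 to -35 mm. z points out of the recessed face (up at the start). Starts with the leading edge 12 to 28 mm before the bar, within 7 degrees of square, in either half of the bar.
- square_foot (a point): Middle of the square board's leading edge (the end opposite the handle), at half thickness: x +35, z +5 mm in the board's frame. Pinched lightly (about 8 N) by the sides of the handle near its end, 103 mm behind this point, the board pivots between the fingers.
- rack: Low aluminium draining rack, fixed, 75 mm deep (x) by 180 mm wide (y), its bars level at 16 mm height. Origin: centre of its underside, on the worktop; z up, x from front to back. Front bar: upright front face at x = -37.5 mm, full width, from the worktop to 16 mm, edges rounded 2 mm. The boards lie on the worktop on its -x side.
- round_board: The other board, to be left alone: same grey plastic, same handle (20 mm wide, to x = -80 mm), 10 mm thick, but a round head of 64 mm diameter. Origin: centre of the head's underside; x points from handle to head. It lies beside the square board in front of the bar, about 85 mm away centre to centre.

How it is judged (in metres and radians):
On the way:
1. the square board stands on edge (within 25 degrees of upright), its leading edge low down (under 20 mm) at the front bar (within 25 mm in front of it) (angle between square_board's own z axis and vertical between 1.13 and 2.01 rad and height (world z) of square_foot below 0.02 m and x of square_foot in the frame of rack between -0.0625 and -0.0325 m), for 0.05 s.
At the end, for the whole second after the job is handed in: The square board lies at rest on the rack, turned over and level within 10 degrees (origin, now on top, 20 to 32 mm up); leading edge between 37 mm before the bar's front face and the rack's middle, head within 75 mm of the middle sideways, handle to the back within 20 degrees (angle between square_board's own z axis and vertical above 2.967 rad and x of square_foot in the frame of rack between -0.075 and -0.005 m and y of square_board in the frame of rack between -0.075 and 0.075 m and z of square_board in the frame of rack between 0.02 and 0.032 m and angle between the x axis of square_board and the x axis of rack, either way round below 0.35 rad and x of square_board in the frame of rack above -0.04 m and linear speed of square_board below 0.02 m/s); the robot touches nothing.
It fails at once if the round board is moved by more than 20 mm (distance of round_board from where it was at the start of the episode above 0.02 m).
It also fails if it takes over 50 s, if anything falls off the work surface, if the arm or the gripper's body presses on something with over 40 N, if the wrist force passes 120 N, or if a joint passes its speed limit or range.

ROBOT

A 6-joint arm with a two-finger parallel gripper is mounted at the origin on a cart in front of the work surface, level with it; the furniture and walls round the work are solid. World frame = base frame: x ahead of the robot, y to its left, z up, the work surface at z = 0. Lengths are in m, angles in degrees, forces in N, time in s.
With the tool pointing down it reaches from about 0.25 to 0.725 m from the base axis. Payload 9.7 kg.
Tool frame: the origin (TCP) lies at the very end of the fingers, on their centre line; the grasp point (between the pads) lies 19 mm behind it; z points along the fingers, y is the direction in which the jaws open and shut (so a half turn about z gives the same grasp; the last joint's range is limited). The gripper opens to 85 mm and grips with 20 to 120 N. Pads are 22 mm wide; open, the fingers measure 114 mm over their backs; the gripper's body (76 mm by 85 mm) begins 54 mm behind the grasp point. The pads swing forward as they close: fully open they stand 13 mm farther back than shut.
Start: joints at [75.172, 4.979, 10.078, 95.1, 0, 90], TCP at [0.141, 0.532, 0.231] pointing down, gripper open.
Joint ranges: [-179.16, 179.16], [-48.56, 103.87], [-65.8, 70.77], [-126.05, 130.52], [-82.76, 87.17], [-180, 180]. Speed limits (degrees/s): [127.2, 127.2, 147.25, 180, 180, 180].

INTERFACE

Orientations are given as [roll, pitch, yaw] about the fixed x, y, z axes, in that order (R = Rz(yaw) Ry(pitch) Rx(roll)).
In Python, from workcell import bot, camera, ticket gives the robot as it stands.
- The arm moves only by the shell command python3 -m jog 'ROWS' [FORCE]. ROWS is a JSON object of lists of equal length, an entry for each row: "turn": the turn, a rotation vector about the world's x, y, z each as a share of 8 degrees, from -1 to 1, a list of three; "delta_pos": the shift along the world's x, y, z each as a share of 50 mm, from -1 to 1, a list of three; "hand": the opening, from -1 (shut) to 1 (fully open). A call has exactly 10 rows; each row shifts and turns the commanded pose from where the row before left it; what a row does not reach is not made up. A row lasts 1/10 s, in which the tool goes at most 50 mm and 8.59 degrees, less where a joint would pass 70% of its speed; a pose out of reach is approached as far as the arm can. A call with a number of a shift or a turn outside -1 to 1 is refused whole. A call with a gripper value outside its range is refused whole. The fingers move at their own pace and stop on an object; FORCE is the grip in N (left out, the last holds). Time passes only in rows, so rows that do not move let the fingers close, or fill a call up. It gives the time, the measured TCP pose, the force and the opening at its end, in the units of the state.
- bot.get_obs(): the state, without advancing time (a new reading comes with each control period).
- camera(name): name is "scene" or "top" or "wrist"; returns a dict with "frame" (384x512x3 uint8, red, green, blue), "range_z" (384x512 float32, m along the optical axis (not along the pixel's ray), 0 where there is no reading), "fx", "fy", "cx", "cy" (pixels), "extrinsics" (4x4, takes a point from world to camera coordinates); the wrist camera has in their place "mount" (4x4, takes a point from camera to tool coordinates, whose origin is the TCP and whose axes are the flange's). Camera axes: x right, y up, looking along -z (the intrinsics and any distortion apply to the point x, -y, -z); pixel columns grow to the right and rows downward; lengths in m; the calibration is good to about 2 mm. A picture is of the moment at which its call begins: read the wrist's pose just before it.
- ticket.job_done(): hands the job in, once; it reports no verdict.
The state is a dict: "time": time; "q": joint angles; "qd": joint speeds; "joint_efforts": joint torques, N m; "ee_pos": TCP position; "tcp_rot": TCP orientation; "wrist_force": force on the tool from outside, world axes, zero at the start; "torque": the same for the moment, N m; "opening": finger opening in m.
Only numpy, scipy, OpenCV 4.12 (cv2) and the standard library are available. Lean on these libraries where they do the work, as an engineer would, in place of code of your own. Each camera call takes 0.05 s, during which the arm holds its last target.

## Working session

There is one attempt and no reset: what is moved stays moved. The work goes in short steps, Python scripts to look and compute and a shell command to move; the robot and the scene stay as the last step left them, time stands still between calls to the robot, and variables do not carry over. Pictures are saved under pics/ and viewed, and the job is handed in when it is done.

```bash
ls; mkdir -p pics; python3 - <<'E'
from workcell import bot,camera
import cv2,numpy as np
print(bot.get_obs())
for n in ["scene","top"]:
    c=camera(n); cv2.imwrite(f"pics/a_{n}.png",c["frame"][:,:,::-1]); np.savez(f"a_{n}.npz",**c)
    print(n,c["fx"],c["fy"],c["cx"],c["cy"],c["extrinsics"].round(4).tolist(),c.keys())
E
```

```text
pics
{'time': 0.0, 'q': array([7.51718301e+01, 5.01142782e+00, 1.00335587e+01, 9.50986760e+01,
       9.87466718e-04, 9.00011655e+01]), 'qd': array([ 0.01329804,  0.0438256 ,  0.03006752, -0.01256559,  0.07654409,
       -0.07976881]), 'joint_efforts': array([-4.68901038e-03, -5.20394468e+01,  4.64800429e+01,  1.61675632e-02,
       -8.53669280e-05, -1.21850204e-05]), 'ee_pos': array([0.14069353, 0.53146473, 0.2305719 ]), 'tcp_rot': array([-1.79923455e+02, -9.85908833e-04,  1.65170663e+02]), 'wrist_force': array([-0.1526734 , -0.02319513, -0.06082352]), 'torque': array([-0.02901011,  0.00386288,  0.05119291]), 'opening': 0.08532555487826764}
scene 493.4182232766074 493.4182232766074 247.1253151607639 185.82050267064494 [[0.8019, -0.5973, -0.0165, -0.2237], [0.2851, 0.3582, 0.8891, -0.3018], [-0.5251, -0.7176, 0.4575, -0.3903], [0.0, 0.0, 0.0, 1.0]] dict_keys(['frame', 'range_z', 'fx', 'fy', 'cx', 'cy', 'extrinsics'])
top 398.32625762558325 398.32625762558325 253.19955736913724 187.5545408531007 [[0.0249, -0.9996, 0.0104, 0.2681], [0.9861, 0.0262, 0.1642, -0.5261], [-0.1644, 0.0062, 0.9864, -0.801], [0.0, 0.0, 0.0, 1.0]] dict_keys(['frame', 'range_z', 'fx', 'fy', 'cx', 'cy', 'extrinsics'])
```

View pics/a_scene.png

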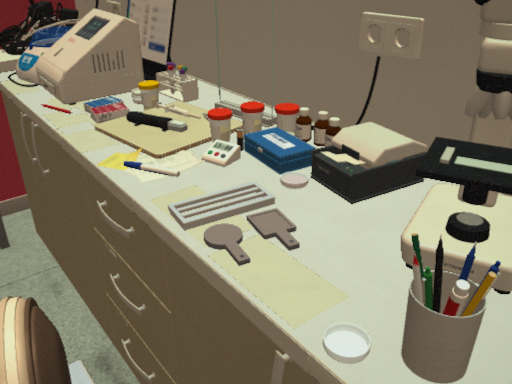

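View pics/a_top.png

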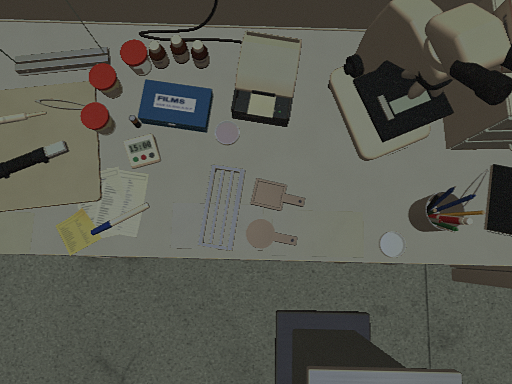

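```bash
cat > h.py <<'E'
import numpy as np,cv2
from scipy.spatial.transform import Rotation as R
def ray_plane(c,uv,z,T=None):
    """pixels -> world points on plane z. T = cam->world"""
    if T is None: T=np.linalg.inv(c["extrinsics"])
    uv=np.atleast_2d(uv).astype(float)
    d=np.c_[(uv[:,0]-c["cx"])/c["fx"],-(uv[:,1]-c["cy"])/c["fy"],-np.ones(len(uv))]
    d=d@T[:3,:3].T; o=T[:3,3]
    return o+d*((z-o[2])/d[:,2])[:,None]
def ltool(o):
    T=np.eye(4);T[:3,:3]=R.from_euler("xyz",o["tcp_rot"],degrees=True).as_matrix();T[:3,3]=o["ee_pos"];return T
E
python3 - <<'E'
import numpy as np,cv2
from h import *
c=dict(np.load("a_top.npz"))
f=c["frame"][:,:,::-1]
cv2.imwrite("pics/a_topcrop.png",cv2.resize(f[150:265,190:320],None,fx=6,fy=5.2,interpolation=cv2.INTER_CUBIC)[:600,:800])
for n,uv,z in [("sq corners",[[257,180],[288,180],[287,208],[252,206]],.01),("handle",[[305,202]],.01),("round",[[260,234],[297,240]],.01),("rack",[[206,166],[243,165],[232,249],[200,248]],.016)]:
    print(n,ray_plane(c,uv,z)[:,:2].round(4).tolist())
print(f[195,270],f[234,260],f[230,280],f[195,300])
E
```

```text
sq corners [[0.5414, 0.2734], [0.5433, 0.205], [0.4811, 0.2065], [0.4835, 0.2829]]
handle [[0.4953, 0.1672]]
round [[0.4232, 0.2641], [0.4124, 0.1842]]
rack [[0.5686, 0.3864], [0.5731, 0.3051], [0.3897, 0.3232], [0.3901, 0.3912]]
[ 87  99 107] [ 90 102 110] [113 120 118] [110 119 117]
```

View pics/a_topcrop.png

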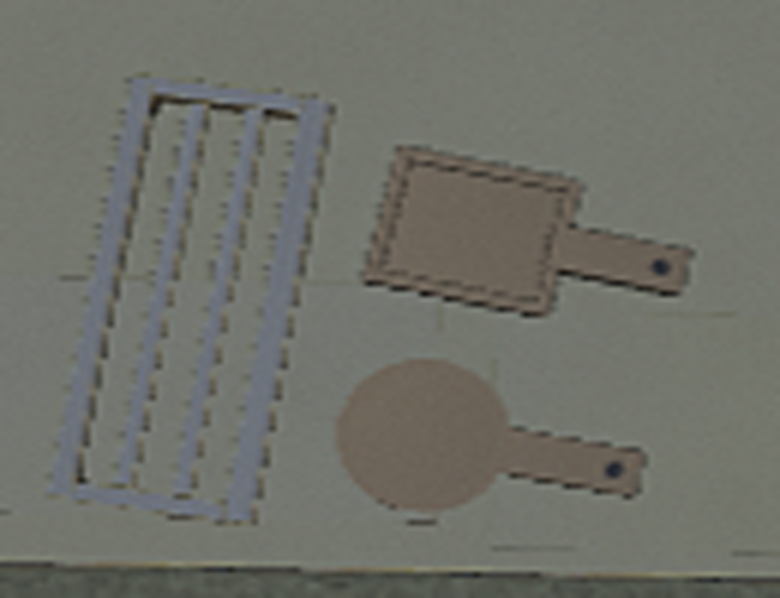

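```bash
cat > seg.py <<'E'
import numpy as np,cv2
from h import *
def boards(f,box=None):
    g=f.astype(float); rb=cv2.GaussianBlur(g[:,:,0]-g[:,:,2],(0,0),0.8)
    return rb
E
python3 - <<'E'
import numpy as np,cv2
from h import *
for nm,box in (("top",(150,265,190,320)),("scene",(170,275,150,320))):
    c=dict(np.load(f"a_{nm}.npz"));f=c["frame"].astype(float)
    rb=f[:,:,0]-f[:,:,2]
    m=np.zeros(rb.shape,np.uint8);a,b,cc,d=box
    m[a:b,cc:d]=(cv2.GaussianBlur(rb,(0,0),.8)[a:b,cc:d]>(8 if nm=="top" else 5))*255
    print(nm,f[195,270],f[195,244], f[190,225] )
    cs,_=cv2.findContours(m,cv2.RETR_EXTERNAL,cv2.CHAIN_APPROX_NONE)
    for k in sorted(cs,key=cv2.contourArea)[-4:]:
        p=ray_plane(c,k[:,0,:],.01)[:,:2]*1000
        print(cv2.contourArea(k),cv2.boundingRect(k),cv2.minAreaRect(p.astype(np.float32)))
    o=cv2.resize(m[a:b,cc:d],None,fx=4,fy=4);cv2.imwrite(f"pics/m_{nm}.png",o)
    mb=np.zeros_like(m); mb[a:b,cc:d]=(cv2.GaussianBlur(rb,(0,0),.8)[a:b,cc:d]<-4)*255
    cv2.imwrite(f"pics/mb_{nm}.png",cv2.resize(mb[a:b,cc:d],None,fx=4,fy=4))
    cs,_=cv2.findContours(mb,cv2.RETR_EXTERNAL,cv2.CHAIN_APPROX_NONE)
    for k in sorted(cs,key=cv2.contourArea)[-2:]:
        p=ray_plane(c,k[:,0,:],.016)[:,:2]*1000
        print("blue",cv2.contourArea(k),cv2.boundingRect(k),cv2.minAreaRect(p.astype(np.float32)))
E
```

```text
top [107.  99.  87.] [116. 120. 110.] [116. 119. 110.]
46.5 (202, 257, 32, 3) ((369.9932556152344, 353.67242431640625), (4.2024664878845215, 66.0788803100586), 1.4200992584228516)
172.0 (309, 212, 11, 45) ((426.85723876953125, 147.51039123535156), (21.59878921508789, 94.61980438232422), 89.8682632446289)
888.5 (245, 219, 53, 32) ((413.97186279296875, 242.8241729736328), (111.0208511352539, 65.42578125), 61.84587478637695)
1027.5 (250, 178, 55, 33) ((506.410888671875, 226.5416259765625), (116.35891723632812, 61.95541763305664), 77.36925506591797)
blue 0.0 (292, 240, 1, 1) ((411.8831787109375, 195.60215759277344), (0.0, 0.0), 0.0)
blue 2007.5 (198, 165, 46, 85) ((480.39752197265625, 349.330322265625), (72.17235565185547, 177.78211975097656), 82.60782623291016)
scene [186. 197. 185.] [166. 163. 138.] [189. 201. 193.]
17435.0 (150, 170, 170, 105) ((468.56365966796875, 313.5175476074219), (346.83233642578125, 342.07806396484375), 51.3228874206543)
blue 38.0 (274, 170, 22, 4) ((646.789306640625, 367.9068298339844), (13.89253044128418, 42.160675048828125), 51.32289505004883)
```

```bash
python3 -m jog '{"turn":[[0,0,-1],[0,0,-1],[0,0,-1],[0,0,-1],[0,0,-1],[0,0,-1],[0,0,-1],[0,0,-1],[0,0,-1],[0,0,-1]],"delta_pos":[[0.6,-0.6,0],[0.6,-0.6,0],[0.6,-0.6,0],[0.6,-0.6,0],[0.6,-0.6,0],[0.6,-0.6,0],[0.6,-0.6,0],[0.6,-0.6,0],[0.6,-0.6,0],[0.6,-0.6,0]],"hand":[1,1,1,1,1,1,1,1,1,1]}'
cat > wr.py <<'E'
import sys,cv2,numpy as np
from workcell import bot,camera
from h import *
def wrist(name):
    o=bot.get_obs(); c=camera("wrist"); T=ltool(o)@c["mount"]
    c["T"]=T; np.savez(name+".npz",**c); cv2.imwrite(f"pics/{name}.png",c["frame"][:,:,::-1])
    print(o["time"],o["ee_pos"].round(4),o["tcp_rot"].round(2),o["q"].round(1),o["wrist_force"].round(1),round(o["opening"],4)); return c
if __name__=="__main__": 
    c=wrist(sys.argv[1]); print(c["mount"].round(3).tolist(),[c[k] for k in("fx","fy","cx","cy")])
E
python3 wr.py w1
```

```text
time: 1.1
ee_pos: [0.4417, 0.2302, 0.2311]
tcp_rot: [-180.0, 0.0, 84.8]
wrist_force: [1.3, 1.2, 0.0]
opening: 0.0854
1.1 [0.4417 0.2302 0.2311] [-179.99    0.     84.84] [ 27.5  -2.1   2.8  94.9   0.  122.7] [1.3 1.2 0. ] 0.0854
[[-0.0, 0.952, 0.307, 0.08], [1.0, 0.001, -0.001, 0.001], [-0.001, 0.307, -0.952, -0.143], [0.0, 0.0, 0.0, 1.0]] [285.2395251478843, 285.2395251478843, 254.35271188516222, 193.86718249107903]
```

View pics/w1.png

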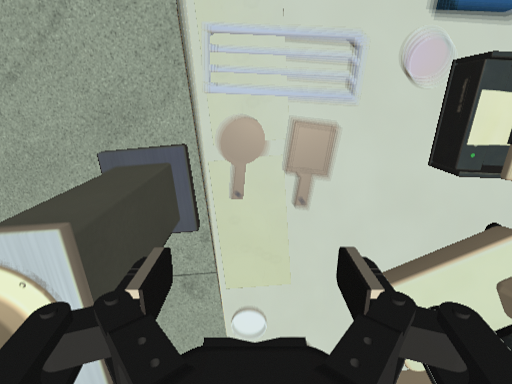

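```bash
python3 -m jog '{"turn":[[0,0,-0.5],[0,0,-0.42],[0,0,0],[0,0,0],[0,0,0],[0,0,0],[0,0,0],[0,0,0],[0,0,0],[0,0,0]],"delta_pos":[[0.2,-0.3,-0.4],[0.2,-0.3,-0.4],[0.2,-0.3,-0.4],[0.2,-0.3,-0.4],[0.3,-0.2,-0.4],[0,0,0],[0,0,0],[0,0,0],[0,0,0],[0,0,0]],"hand":[1,1,1,1,1,0.2,0.2,0.2,0.2,0.2]}'
python3 wr.py w2
```

```text
time: 2.15
ee_pos: [0.4958, 0.1622, 0.1321]
tcp_rot: [179.9, -0.0, 77.9]
wrist_force: [0.0, -0.5, -0.2]
opening: 0.0511
2.15 [0.4958 0.1622 0.1321] [ 1.7994e+02 -4.0000e-02  7.7850e+01] [ 18.1   0.2  -5.9  83.9   0.  120.3] [ 0.  -0.5 -0.2] 0.0511
[[-0.0, 0.952, 0.307, 0.08], [1.0, 0.001, -0.001, 0.001], [-0.001, 0.307, -0.952, -0.143], [0.0, 0.0, 0.0, 1.0]] [285.2395251478843, 285.2395251478843, 254.35271188516222, 193.86718249107903]
```

View pics/w2.png

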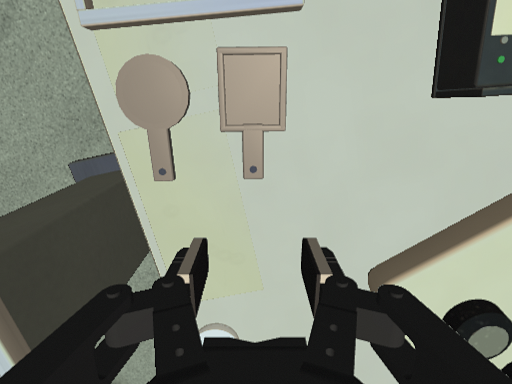

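```bash
python3 - <<'E'
import numpy as np,cv2
from h import *
c=dict(np.load("w2.npz"));f=c["frame"];T=c["T"]
lab=cv2.cvtColor(f,cv2.COLOR_RGB2LAB).astype(int)
for p in [(88,252),(60,245),(150,253),(90,200),(150,220),(12,180),(90,150)]: print(p,f[p],lab[p])
g=cv2.cvtColor(f,cv2.COLOR_RGB2GRAY)
m=np.zeros(g.shape,np.uint8); m[30:195,105:310]=((g<165)&(lab[:,:,1]>129))[30:195,105:310]*255
m=cv2.morphologyEx(m,cv2.MORPH_OPEN,np.ones((3,3)))
m=cv2.morphologyEx(m,cv2.MORPH_CLOSE,np.ones((5,5)))
cs,_=cv2.findContours(m,cv2.RETR_EXTERNAL,cv2.CHAIN_APPROX_NONE)
for k in sorted(cs,key=cv2.contourArea)[-2:]:
    p=ray_plane(c,k[:,0,:],.01,T)[:,:2]*1000
    print(cv2.contourArea(k),cv2.boundingRect(k),cv2.minAreaRect(p.astype(np.float32)))
cv2.imwrite("pics/m2.png",m)
p=ray_plane(c,[[219,48],[286,47],[286,130],[219,130],[244,178],[263,178]],.01,T)[:,:2]*1000;print(p.round(1))
# bar edges along columns
for col in (100,140,180,220,260,290):
    print(col,g[0:36,col].tolist())
E
```

```text
(88, 252) [173 160 143] [170 130 139]
(60, 245) [175 162 145] [172 130 139]
(150, 253) [159 149 133] [159 129 138]
(90, 200) [188 197 183] [200 122 134]
(150, 220) [187 197 175] [200 121 138]
(12, 180) [174 188 199] [193 125 121]
(90, 150) [150 139 125] [149 130 137]
6.0 (270, 128, 4, 3) ((524.1181640625, 213.66677856445312), (1.780595302581787, 2.7618460655212402), 77.81788635253906)
6.0 (152, 79, 3, 4) ((431.8562927246094, 275.5852355957031), (2.615861415863037, 1.7210994958877563), 71.678466796875)
[[493.9 288.1]
 [549.  277.1]
 [536.9 210. ]
 [477.2 222.9]
 [489.5 174.1]
 [507.3 170.3]]
100 [186, 187, 187, 187, 188, 188, 190, 189, 185, 184, 186, 187, 186, 186, 187, 188, 187, 184, 182, 180, 181, 184, 179, 173, 139, 89, 72, 73, 67, 168, 197, 192, 192, 192, 192, 192]
140 [190, 190, 190, 190, 185, 185, 187, 187, 187, 187, 187, 189, 188, 186, 183, 182, 184, 187, 183, 174, 148, 95, 70, 74, 71, 92, 170, 194, 192, 190, 191, 191, 192, 192, 192, 192]
180 [197, 190, 185, 185, 186, 186, 186, 186, 185, 185, 184, 183, 185, 187, 184, 176, 155, 105, 73, 73, 72, 69, 168, 196, 193, 191, 192, 190, 190, 190, 189, 190, 189, 190, 191, 192]
220 [184, 183, 183, 183, 182, 183, 183, 184, 184, 185, 182, 176, 165, 116, 75, 72, 73, 65, 168, 198, 194, 193, 193, 193, 193, 193, 193, 193, 193, 194, 194, 193, 193, 193, 193, 193]
260 [180, 181, 183, 185, 185, 184, 181, 175, 168, 127, 83, 72, 74, 68, 140, 186, 193, 192, 192, 192, 192, 192, 192, 192, 192, 192, 192, 192, 192, 193, 192, 193, 193, 193, 194, 194]
290 [186, 186, 184, 181, 174, 170, 134, 86, 71, 73, 69, 113, 177, 196, 193, 193, 193, 193, 193, 193, 192, 193, 193, 193, 193, 193, 193, 192, 192, 192, 193, 192, 192, 192, 192, 192]
```

View pics/m2.png

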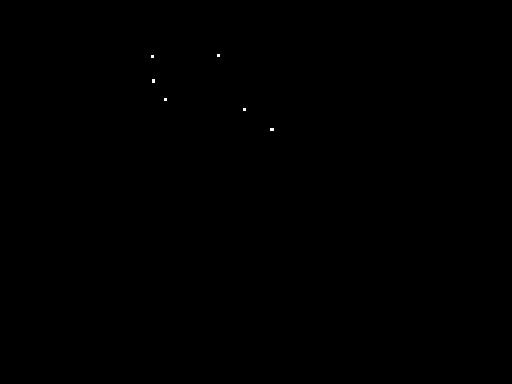

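```bash
python3 - <<'E'
import numpy as np,cv2
from h import *
c=dict(np.load("w2.npz"));f=c["frame"];T=c["T"]
lab=cv2.cvtColor(f,cv2.COLOR_RGB2LAB).astype(int)
g=cv2.cvtColor(f,cv2.COLOR_RGB2GRAY)
m=np.zeros(g.shape,np.uint8); m[33:195,105:310]=((lab[:,:,1]>=126))[33:195,105:310]*255
m=cv2.morphologyEx(m,cv2.MORPH_OPEN,np.ones((3,3)))
cs,_=cv2.findContours(m,cv2.RETR_EXTERNAL,cv2.CHAIN_APPROX_NONE)
for k in sorted(cs,key=cv2.contourArea)[-2:]:
    p=ray_plane(c,k[:,0,:],.01,T)[:,:2]*1000
    r=cv2.minAreaRect(p.astype(np.float32));print(cv2.contourArea(k),cv2.boundingRect(k),r)
cv2.imwrite("pics/m2.png",m)
cols=np.array([100,140,180,220,260,290]);b=np.array([28.5,25.7,21.6,17.6,13.8,11.2]);t=np.array([24.3,20.5,16.7,12.8,9,6.3])
for z,r in((0,b),(.014,t)):
    p=ray_plane(c,np.c_[cols,r],z,T)[:,:2]*1000
    v=cv2.fitLine(p.astype(np.float32),cv2.DIST_L2,0,.01,.01).ravel();print(z,p.round(1).tolist(),np.degrees(np.arctan2(v[1],v[0])),v)
E
```

```text
5386.5 (116, 54, 74, 127) ((419.877685546875, 243.2700958251953), (109.68810272216797, 63.58026123046875), 69.38090515136719)
6578.5 (216, 47, 71, 132) ((509.2475891113281, 227.81529235839844), (113.5286865234375, 59.63911819458008), 78.3447494506836)
0 [[397.7, 325.9], [431.8, 320.7], [465.9, 316.5], [499.8, 312.2], [533.4, 307.9], [558.4, 304.4]] -7.4780393 [ 9.9149483e-01 -1.3014618e-01  4.8115076e+02  3.1461243e+02]
0.014 [[404.7, 324.3], [437.1, 320.1], [469.3, 315.9], [501.3, 311.8], [533.0, 307.7], [556.7, 304.5]] -7.4154506 [ 9.9163640e-01 -1.2906303e-01  4.8369421e+02  3.1405768e+02]
```

View pics/m2.png

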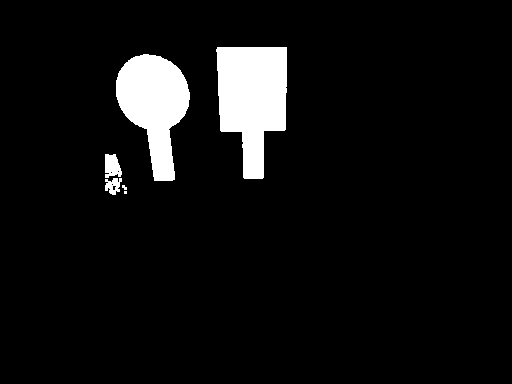

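```bash
python3 -m jog '{"turn":[[0.98,-0.21,0],[0.98,-0.21,0],[0,0,0],[0,0,0],[0,0,0],[0,0,0],[0,0,0],[0,0,0],[0,0,0],[0,0,0]],"delta_pos":[[0.04,0.2,-0.4],[0.03,0.22,-0.4],[0,0,-0.4],[0,0,-0.4],[0,0,-0.3],[0,0,-0.2],[0,0,-0.2],[0,0,0],[0,0,0],[0,0,0]],"hand":[0.2,0.2,0.2,0.2,0.2,0.2,0.2,0.2,0.2,0.2]}' 20
python3 wr.py w3
```

```text
time: 3.2
ee_pos: [0.4997, 0.1828, 0.0171]
tcp_rot: [180.0, -16.1, 77.8]
wrist_force: [-0.1, -0.1, 0.6]
opening: 0.0513
3.2 [0.4997 0.1828 0.0171] [179.96 -16.06  77.83] [ 12.4  -3.  -23.2  63.   14.6 115.4] [-0.1 -0.1  0.6] 0.0513
[[-0.0, 0.952, 0.307, 0.08], [1.0, 0.0, -0.001, 0.001], [-0.001, 0.307, -0.952, -0.143], [0.0, 0.0, 0.0, 1.0]] [285.2395251478843, 285.2395251478843, 254.35271188516222, 193.86718249107903]
```

View pics/w3.png

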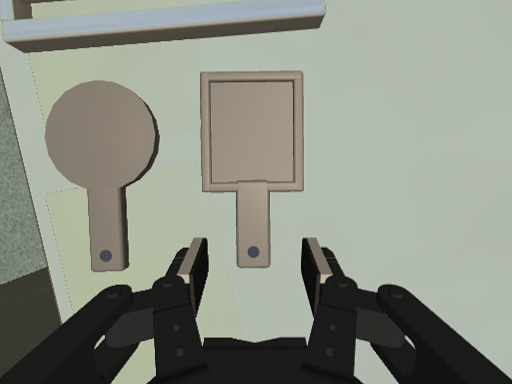

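```bash
python3 -m jog '{"turn":[[0,0,0],[0,0,0],[0,0,0],[0,0,0],[0,0,0],[0,0,0],[0,0,0],[0,0,0],[0,0,0],[0,0,0]],"delta_pos":[[0,0,-0.12],[0,0,-0.12],[0,0,0],[0,0,0],[0,0,0],[0,0,0],[0,0,0],[0,0,0],[0,0,0],[0,0,0]],"hand":[0.2,0.2,0.2,-0.4,-0.6,-0.8,-1,-1,-1,-1]}' 20
python3 wr.py w4
```

```text
time: 4.25
ee_pos: [0.4994, 0.1827, 0.0045]
tcp_rot: [-180.0, -16.0, 77.8]
wrist_force: [-0.2, 0.7, 2.1]
opening: 0.0192
4.25 [0.4994 0.1827 0.0045] [-179.99  -16.05   77.81] [ 12.3  -2.5 -24.2  61.5  14.6 115.4] [-0.2  0.7  2.1] 0.0192
[[-0.0, 0.952, 0.307, 0.08], [1.0, 0.0, -0.001, 0.001], [-0.001, 0.307, -0.952, -0.143], [0.0, 0.0, 0.0, 1.0]] [285.2395251478843, 285.2395251478843, 254.35271188516222, 193.86718249107903]
```

View pics/w4.png

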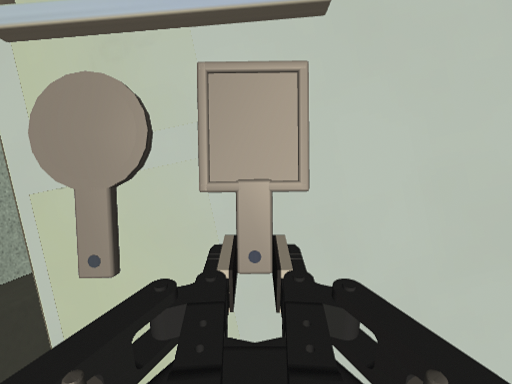

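```bash
python3 -m jog '{"turn":[[0,0,0.2],[0,0,0.2],[0,0,0.19],[0,0,0],[0,0,0],[0,0,0],[0,0,0],[0,0,0],[0,0,0],[0,0,0]],"delta_pos":[[0.01,0.08,0],[0.01,0.08,0],[0.01,0.08,0],[0.01,0.08,0],[0.01,0.08,0],[0.005,0.04,0],[0,0,0],[0,0,0],[0,0,0],[0,0,0]],"hand":[-1,-1,-1,-1,-1,-1,-1,-1,-1,-1]}' 20
python3 wr.py w5
```

```text
time: 5.3
ee_pos: [0.5022, 0.2051, 0.0045]
tcp_rot: [-180.0, -16.1, 82.6]
wrist_force: [1.3, 3.0, 3.9]
opening: 0.0189
5.3 [0.5022 0.2051 0.0045] [-179.99  -16.09   82.56] [ 14.5  -0.4 -22.1  62.2  14.9 112.7] [1.3 3.  3.9] 0.0189
[[-0.0, 0.952, 0.307, 0.08], [1.0, 0.0, -0.001, 0.001], [-0.001, 0.307, -0.952, -0.143], [0.0, 0.0, 0.0, 1.0]] [285.2395251478843, 285.2395251478843, 254.35271188516222, 193.86718249107903]
```

View pics/w5.png

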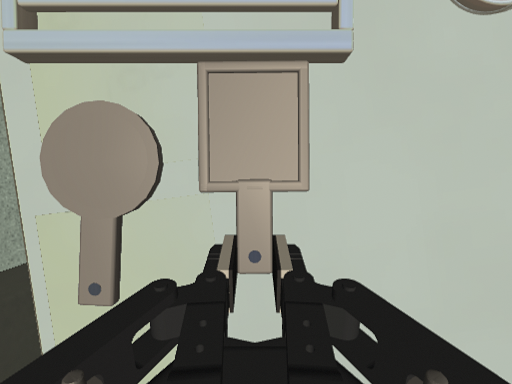

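```bash
python3 -m jog '{"turn":[[0,0,0],[0,0,0],[0,0,0],[0,0,0],[0,0,0],[0,0,0],[0,0,0],[0,0,0],[0,0,0],[0,0,0]],"delta_pos":[[0,0.02,0],[0,0.02,0],[0,0.02,0],[0,0,0],[0,0,0],[0,0,0],[0,0,0],[0,0,0],[0,0,0],[0,0,0]],"hand":[-1,-1,-1,-1,-1,-1,-1,-1,-1,-1]}' 20
python3 wr.py w6
```

```text
time: 6.35
ee_pos: [0.5021, 0.2067, 0.0044]
tcp_rot: [-180.0, -15.9, 82.5]
wrist_force: [-0.4, -5.7, 7.2]
opening: 0.0192
6.35 [0.5021 0.2067 0.0044] [-179.99  -15.93   82.47] [ 14.7  -0.3 -22.   62.2  14.7 113. ] [-0.4 -5.7  7.2] 0.0192
[[-0.0, 0.952, 0.307, 0.08], [1.0, 0.001, -0.001, 0.001], [-0.001, 0.307, -0.952, -0.143], [0.0, 0.0, 0.0, 1.0]] [285.2395251478843, 285.2395251478843, 254.35271188516222, 193.86718249107903]
```

View pics/w6.png

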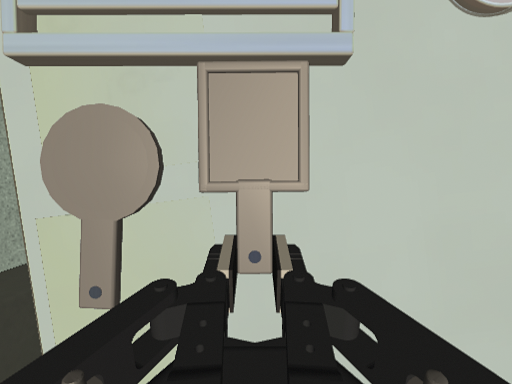

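```bash
python3 -m jog '{"turn":[[-0.49,0.065,0],[-0.5,0.065,0],[-0.49,0.065,0],[-0.5,0.065,0],[-0.49,0.065,0],[-0.5,0.065,0],[-0.49,0.065,0],[-0.5,0.065,0],[0,0,0],[0,0,0]],"delta_pos":[[0,0.003,0.144],[0,0.003,0.144],[0.003,0.02,0.14],[0.003,0.025,0.14],[0.005,0.04,0.135],[0.006,0.046,0.13],[0.008,0.058,0.126],[0.008,0.065,0.122],[0,0,0],[0,0,0]],"hand":[-1,-1,-1,-1,-1,-1,-1,-1,-1,-1]}' 20
python3 wr.py w7; python3 -c "
from workcell import camera;import cv2
f=camera('scene')['frame'][:,:,::-1];cv2.imwrite('pics/s7.png',cv2.resize(f[130:290,130:340],None,fx=3.8,fy=3.7))"
```

```text
time: 7.4
ee_pos: [0.5027, 0.2196, 0.0577]
tcp_rot: [-179.8, 16.1, 82.6]
wrist_force: [-2.4, -4.4, 4.0]
opening: 0.019
7.4 [0.5027 0.2196 0.0577] [-179.84   16.15   82.61] [ 30.1  14.8   0.6  85.9 -12.6 128.7] [-2.4 -4.4  4. ] 0.019
[[-0.001, 0.952, 0.307, 0.08], [1.0, 0.001, -0.0, 0.001], [-0.001, 0.307, -0.952, -0.143], [0.0, 0.0, 0.0, 1.0]] [285.2395251478843, 285.2395251478843, 254.35271188516222, 193.86718249107903]
```

View pics/w7.png

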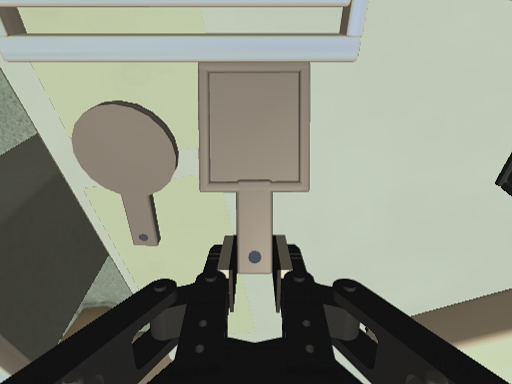

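View pics/s7.png

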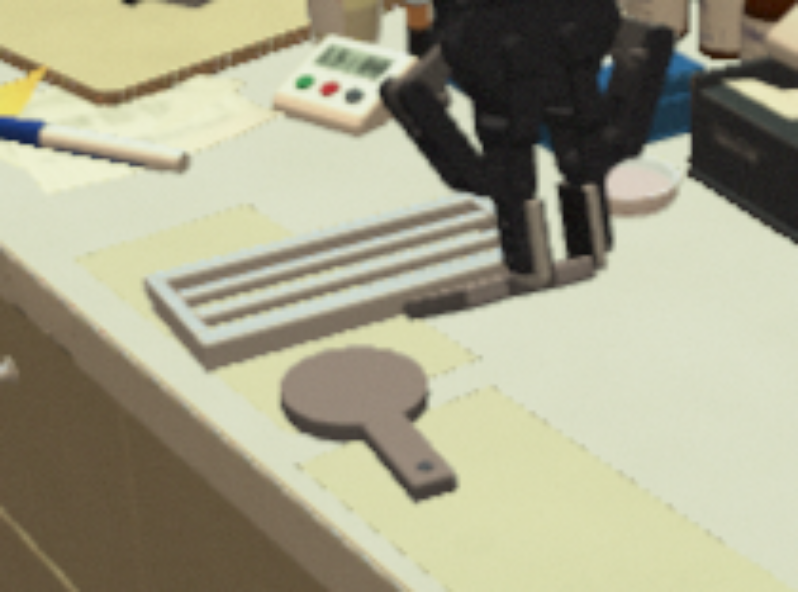

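```bash
python3 -m jog '{"turn":[[-0.49,0.065,0],[-0.5,0.065,0],[-0.49,0.065,0],[-0.5,0.065,0],[-0.49,0.065,0],[-0.5,0.065,0],[-0.49,0.065,0],[-0.5,0.065,0],[0,0,0],[0,0,0]],"delta_pos":[[0.01,0.075,0.116],[0.01,0.082,0.11],[0.012,0.09,0.103],[0.012,0.098,0.095],[0.014,0.106,0.088],[0.014,0.112,0.078],[0.016,0.118,0.07],[0.016,0.122,0.062],[0,0,0],[0,0,0]],"hand":[-1,-1,-1,-1,-1,-1,-1,-1,-1,-1]}' 20
python3 wr.py w8; python3 -c "
from workcell import camera;import cv2
f=camera('scene')['frame'][:,:,::-1];cv2.imwrite('pics/s8.png',cv2.resize(f[130:290,130:340],None,fx=3.8,fy=3.7))"
```

```text
time: 8.5
ee_pos: [0.5086, 0.2609, 0.0933]
tcp_rot: [-179.8, 48.0, 82.7]
wrist_force: [0.3, 0.8, -0.5]
opening: 0.0191
8.5 [0.5086 0.2609 0.0933] [-179.81   47.99   82.68] [ 41.3  43.8  32.3 118.4 -29.3 149.5] [ 0.3  0.8 -0.5] 0.0191
[[-0.001, 0.952, 0.307, 0.079], [1.0, 0.001, 0.0, 0.001], [-0.0, 0.307, -0.952, -0.143], [0.0, 0.0, 0.0, 1.0]] [285.2395251478843, 285.2395251478843, 254.35271188516222, 193.86718249107903]
```

View pics/w8.png

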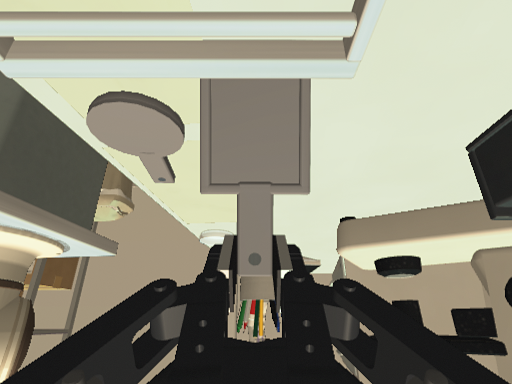

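View pics/s8.png

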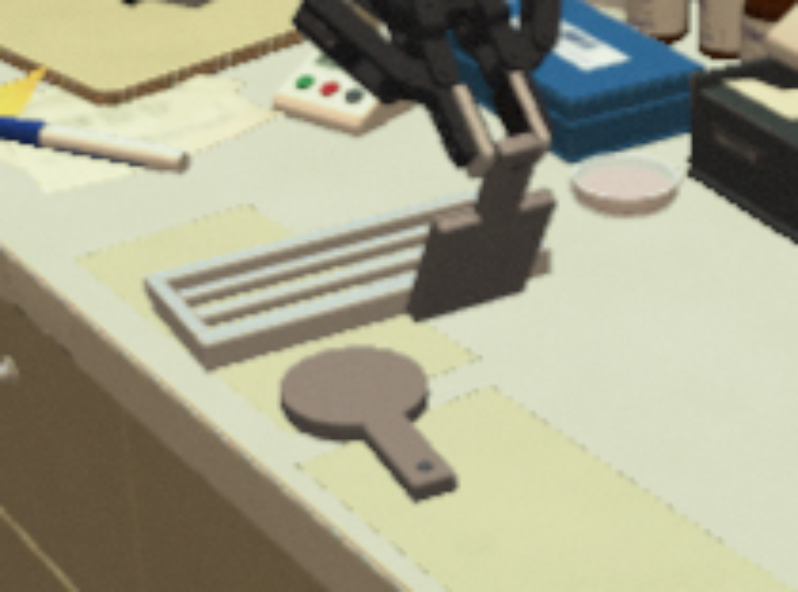

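```bash
python3 -m jog '{"turn":[[0,0,0],[0,0,0],[0,0,0],[0,0,0],[0,0,0],[0,0,0],[0,0,0],[0,0,0],[0,0,0],[0,0,0]],"delta_pos":[[0.016,0.12,0.05],[0.016,0.122,0.045],[0.017,0.13,0.03],[0.017,0.133,0.026],[0.018,0.136,0.016],[0,0,0],[0,0,0],[0,0,0],[0,0,0],[0,0,0]],"hand":[-1,-1,-1,-1,-1,-1,-1,-1,-1,-1]}' 20
python3 wr.py w9; python3 -c "
from workcell import camera;import cv2
f=camera('scene')['frame'][:,:,::-1];cv2.imwrite('pics/s9.png',cv2.resize(f[130:290,130:340],None,fx=3.8,fy=3.7))"
```

```text
time: 9.6
ee_pos: [0.5131, 0.2927, 0.1028]
tcp_rot: [-180.0, 47.9, 82.5]
wrist_force: [0.3, -0.9, -1.2]
opening: 0.0191
9.6 [0.5131 0.2927 0.1028] [-179.96   47.87   82.51] [ 42.9  48.1  40.1 122.4 -28.2 151. ] [ 0.3 -0.9 -1.2] 0.0191
[[-0.001, 0.952, 0.307, 0.079], [1.0, 0.001, 0.0, 0.001], [-0.0, 0.307, -0.952, -0.143], [0.0, 0.0, 0.0, 1.0]] [285.2395251478843, 285.2395251478843, 254.35271188516222, 193.86718249107903]
```

View pics/w9.png

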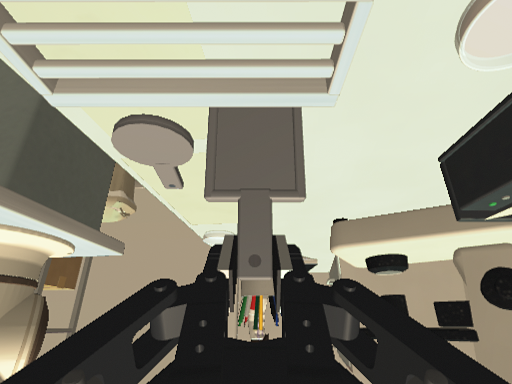

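View pics/s9.png

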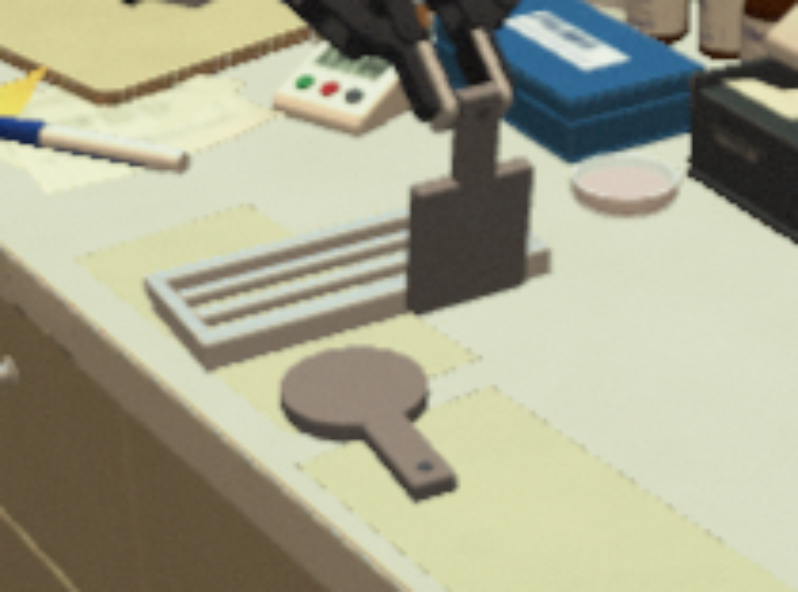

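```bash
python3 -m jog '{"turn":[[0,0,0],[0,0,0],[0.25,-0.032,0],[0.25,-0.032,0],[0.25,-0.032,0],[0.25,-0.032,0],[0.25,-0.032,0],[0.25,-0.032,0],[0.25,-0.032,0],[0.25,-0.032,0]],"delta_pos":[[0.016,0.125,0.007],[0.016,0.125,0.007],[0.015,0.113,-0.005],[0.015,0.113,-0.008],[0.015,0.113,-0.01],[0.015,0.113,-0.012],[0.014,0.108,-0.028],[0.014,0.108,-0.034],[0.014,0.108,-0.04],[0.014,0.108,-0.048]],"hand":[-1,-1,-1,-1,-1,-1,-1,-1,-1,-1]}' 20
python3 wr.py w10; python3 -c "
from workcell import camera;import cv2
f=camera('scene')['frame'][:,:,::-1];cv2.imwrite('pics/s10.png',cv2.resize(f[130:290,130:340],None,fx=3.8,fy=3.7))"
```

```text
time: 10.7
ee_pos: [0.5207, 0.35, 0.0952]
tcp_rot: [-180.0, 31.5, 82.5]
wrist_force: [-0.9, -1.2, 0.5]
opening: 0.019
10.7 [0.5207 0.35   0.0952] [-179.97   31.52   82.54] [ 42.7  41.1  36.2 110.3 -19.6 144.5] [-0.9 -1.2  0.5] 0.019
[[-0.001, 0.952, 0.307, 0.079], [1.0, 0.001, -0.0, 0.001], [-0.0, 0.307, -0.952, -0.143], [0.0, 0.0, 0.0, 1.0]] [285.2395251478843, 285.2395251478843, 254.35271188516222, 193.86718249107903]
```

View pics/w10.png

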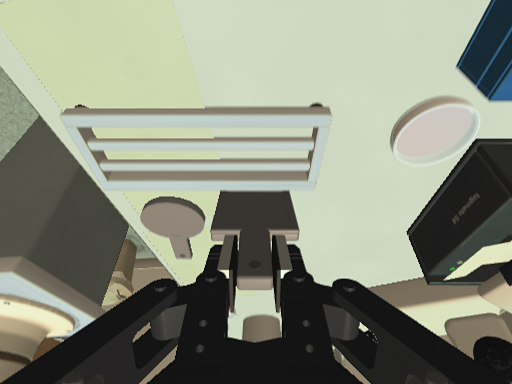

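View pics/s10.png

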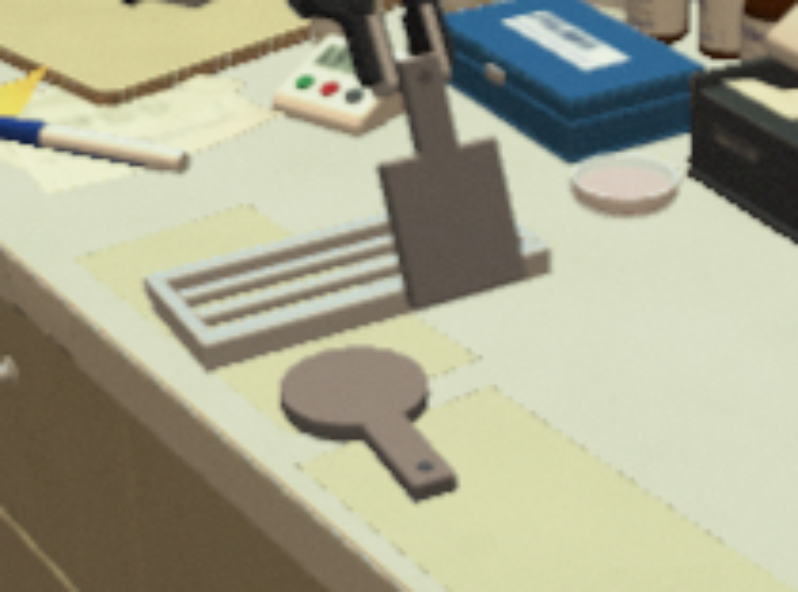

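```bash
python3 -m jog '{"turn":[[0.19,-0.025,0],[0.19,-0.025,0],[0.19,-0.025,0],[0.19,-0.025,0],[0.19,-0.025,0],[0.19,-0.025,0],[0.19,-0.025,0],[0.19,-0.025,0],[0.19,-0.025,0],[0,0,0]],"delta_pos":[[0.016,0.13,-0.08],[0.016,0.12,-0.092],[0.014,0.11,-0.104],[0.014,0.106,-0.108],[0.013,0.1,-0.115],[0.012,0.09,-0.123],[0.01,0.075,-0.132],[0.008,0.065,-0.138],[0.007,0.055,-0.142],[0,0,0]],"hand":[-1,-1,-1,-1,-1,-1,-1,-1,-1,-1]}' 20
python3 wr.py w11; python3 -c "
from workcell import camera;import cv2
f=camera('scene')['frame'][:,:,::-1];cv2.imwrite('pics/s11.png',cv2.resize(f[130:290,130:340],None,fx=3.8,fy=3.7))"
```

```text
time: 11.8
ee_pos: [0.5257, 0.3921, 0.0417]
tcp_rot: [-179.9, 17.9, 82.6]
wrist_force: [0.0, -0.0, 0.7]
opening: 0.0175
11.8 [0.5257 0.3921 0.0417] [-179.89   17.88   82.56] [ 41.7  34.3  24.4  93.9 -11.5 140.5] [ 0.  -0.   0.7] 0.0175
[[-0.001, 0.952, 0.307, 0.08], [1.0, 0.001, -0.0, 0.001], [-0.001, 0.307, -0.952, -0.143], [0.0, 0.0, 0.0, 1.0]] [285.2395251478843, 285.2395251478843, 254.35271188516222, 193.86718249107903]
```

View pics/w11.png

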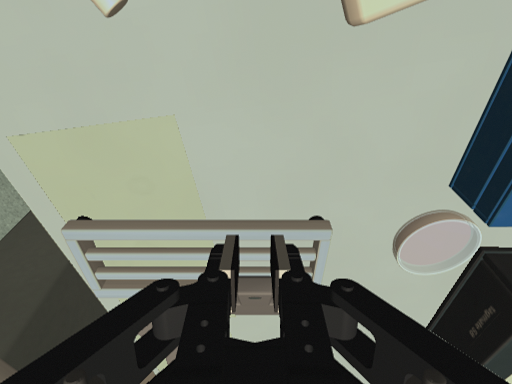

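View pics/s11.png

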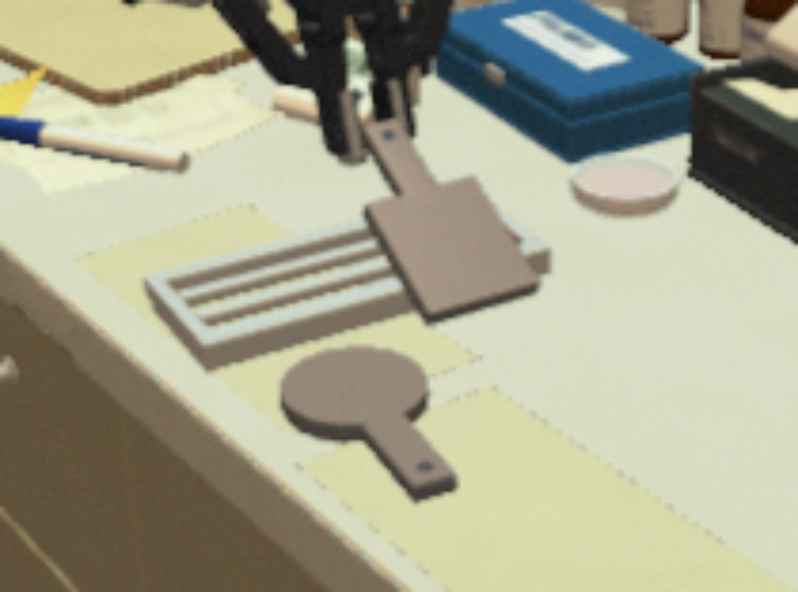

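```bash
python3 -m jog '{"turn":[[0.1,-0.013,0],[0.1,-0.013,0],[0.1,-0.013,0],[0.1,-0.013,0],[0.1,-0.013,0],[0.1,-0.013,0],[0,0,0],[0,0,0],[0,0,0],[0,0,0]],"delta_pos":[[0.002,0.02,-0.07],[0.002,0.018,-0.07],[0.002,0.016,-0.07],[0.001,0.012,-0.07],[0,0.01,-0.07],[0,0.005,-0.06],[0,0,0],[0,0,0],[0,0,0],[0,0,0]],"hand":[-1,-1,-1,-1,-1,-1,-1,-1,-1,-1]}' 20
python3 wr.py w12; python3 -c "
from workcell import camera;import cv2
f=camera('scene')['frame'][:,:,::-1];cv2.imwrite('pics/s12.png',cv2.resize(f[130:290,130:340],None,fx=3.8,fy=3.7))"
```

```text
time: 12.9
ee_pos: [0.5263, 0.3962, 0.022]
tcp_rot: [-179.9, 13.1, 82.6]
wrist_force: [-0.7, -0.6, 1.0]
opening: 0.017
12.9 [0.5263 0.3962 0.022 ] [-179.92   13.11   82.56] [ 40.7  31.   18.4  87.3  -8.6 138.9] [-0.7 -0.6  1. ] 0.017
[[-0.001, 0.952, 0.307, 0.08], [1.0, 0.001, -0.0, 0.001], [-0.001, 0.307, -0.952, -0.143], [0.0, 0.0, 0.0, 1.0]] [285.2395251478843, 285.2395251478843, 254.35271188516222, 193.86718249107903]
```

View pics/w12.png

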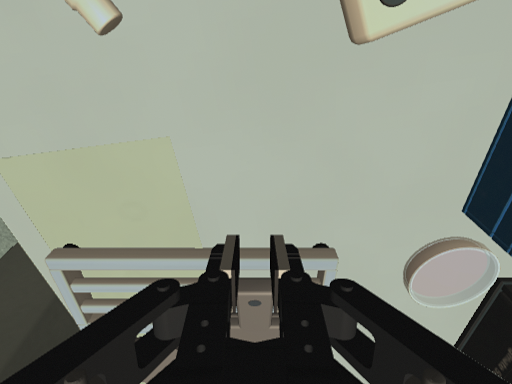

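View pics/s12.png

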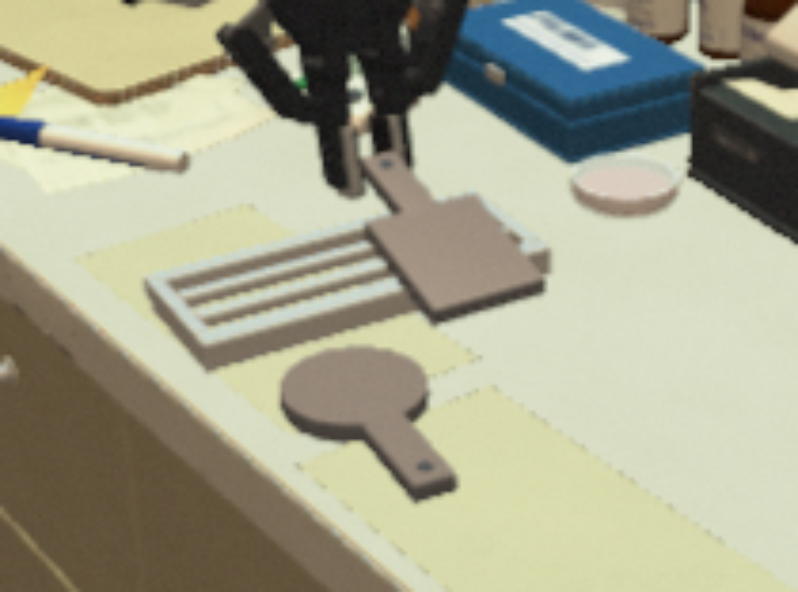

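```bash
python3 -m jog '{"turn":[[0,0,0],[0,0,0],[0,0,0],[0,0,0],[0,0,0],[0,0,0],[0,0,0],[0,0,0],[0,0,0],[0,0,0]],"delta_pos":[[0,0.02,-0.06],[0,0.02,-0.06],[0,0,0],[0,0,0],[0,0,0],[0,0,0],[0,0,0],[0,0,0],[0,0,0],[0,0,0]],"hand":[-1,-1,-1,-0.5,-0.2,0,0.2,0.2,0.2,0.2]}' 20
python3 wr.py w13; python3 -c "
from workcell import camera;import cv2
f=camera('scene')['frame'][:,:,::-1];cv2.imwrite('pics/s13.png',cv2.resize(f[130:290,130:340],None,fx=3.8,fy=3.7))"
```

```text
time: 14.0
ee_pos: [0.5263, 0.3982, 0.0161]
tcp_rot: [-179.9, 13.1, 82.6]
wrist_force: [-0.0, -0.2, 0.3]
opening: 0.0515
14.0 [0.5263 0.3982 0.0161] [-179.92   13.1    82.56] [ 40.8  31.3  18.2  86.7  -8.6 139. ] [-0.  -0.2  0.3] 0.0515
[[-0.001, 0.952, 0.307, 0.08], [1.0, 0.001, -0.0, 0.001], [-0.001, 0.307, -0.952, -0.143], [0.0, 0.0, 0.0, 1.0]] [285.2395251478843, 285.2395251478843, 254.35271188516222, 193.86718249107903]
```

View pics/w13.png

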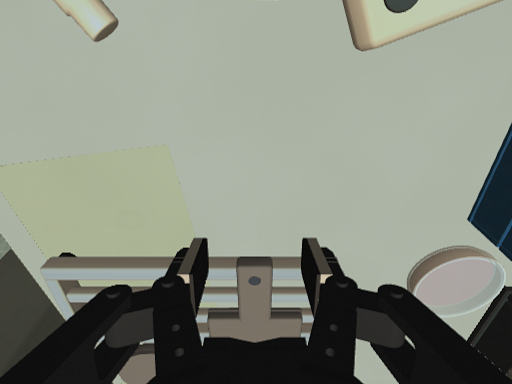

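View pics/s13.png

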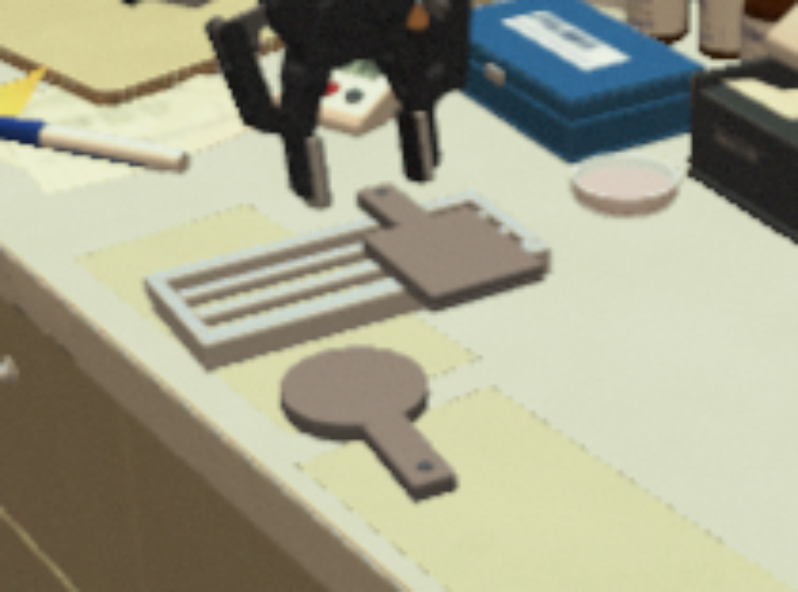

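```bash
python3 -m jog '{"turn":[[0,0,0],[0,0,0],[0,0,0],[0,0,0],[0,0,0],[0,0,0],[0,0,0],[0,0,0],[0,0,0],[0,0,0]],"delta_pos":[[0,0.05,0.1],[0,0.05,0.2],[0,0.1,0.4],[0,0.2,0.5],[0,0.2,0.5],[0,0.2,0.5],[-0.5,0,0.5],[-0.5,0,0],[-0.5,0,0],[0,0,0]],"hand":[0.2,0.2,0.2,0.2,0.2,0.2,0.2,0.2,0.2,0.2]}' 20
python3 - <<'E'
from workcell import camera
import cv2,numpy as np
from h import *
c=camera("top");f=c["frame"]
cv2.imwrite("pics/t14.png",cv2.resize(f[140:265,170:330,::-1],None,fx=5,fy=4.7))
c2=camera("scene");cv2.imwrite('pics/s14.png',cv2.resize(c2["frame"][130:290,130:340,::-1],None,fx=3.8,fy=3.7))
np.savez("t14.npz",**c)
rb=cv2.GaussianBlur(f[:,:,0].astype(float)-f[:,:,2],(0,0),.8)
m=np.zeros(rb.shape,np.uint8);m[150:255,185:305]=(rb[150:255,185:305]>8)*255
cs,_=cv2.findContours(m,cv2.RETR_EXTERNAL,cv2.CHAIN_APPROX_NONE)
for k in sorted(cs,key=cv2.contourArea)[-3:]:
    for z in(.01,.026):
        p=ray_plane(c,k[:,0,:],z)[:,:2]*1000;print(z,cv2.contourArea(k),cv2.boundingRect(k),cv2.minAreaRect(p.astype(np.float32)))
E
```

```text
time: 15.1
ee_pos: [0.4491, 0.4389, 0.1529]
tcp_rot: [-179.9, 13.0, 82.7]
wrist_force: [-0.2, -0.1, 0.4]
opening: 0.051
0.01 30.5 (185, 247, 9, 8) ((384.27716064453125, 415.1940002441406), (14.784045219421387, 17.470129013061523), 1.4245744943618774)
0.026 30.5 (185, 247, 9, 8) ((384.20489501953125, 412.81494140625), (14.51014518737793, 17.14650535583496), 1.424494743347168)
0.01 889.0 (245, 219, 53, 31) ((414.89874267578125, 242.6724853515625), (111.52660369873047, 64.47936248779297), 64.83949279785156)
0.026 889.0 (245, 219, 53, 31) ((414.2591552734375, 243.489501953125), (109.46053314208984, 63.28486633300781), 64.83935546875)
0.01 1045.5 (201, 175, 56, 32) ((519.9464111328125, 337.5238342285156), (118.87548828125, 62.55741500854492), 82.47183990478516)
0.026 1045.5 (201, 175, 56, 32) ((517.36083984375, 336.5836486816406), (116.6733169555664, 61.39850616455078), 82.47186279296875)
```

View pics/t14.png

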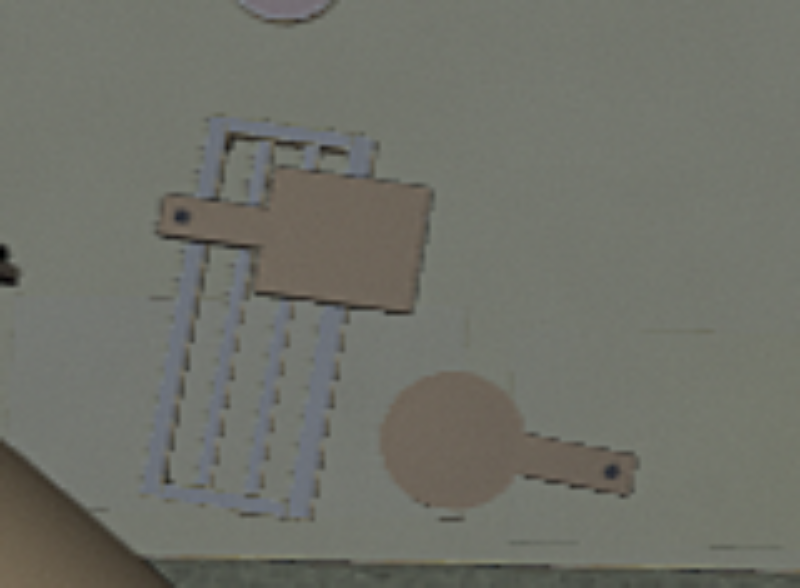

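View pics/s14.png

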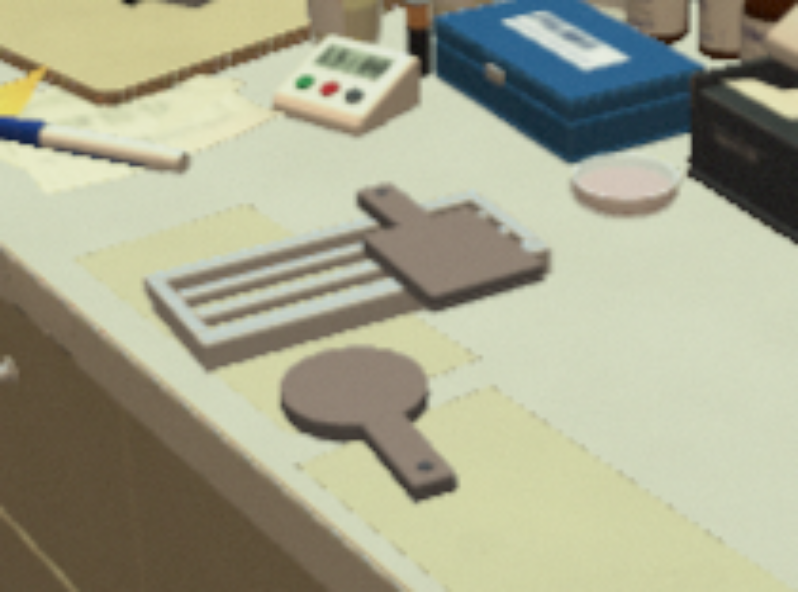

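```bash
python3 - <<'E'
from workcell import camera,bot
import numpy as np
from h import *
c=dict(np.load("t14.npz"));Z=c["range_z"];T=np.linalg.inv(c["extrinsics"])
vs,us=np.mgrid[180:204,226:252];z=Z[vs,us].ravel();us=us.ravel();vs=vs.ravel()
P=np.c_[(us-c["cx"])/c["fx"]*z,-(vs-c["cy"])/c["fy"]*z,-z]@T[:3,:3].T+T[:3,3]
P=P[(z>0)&(P[:,2]>.018)];A=np.c_[P[:,:2]-P[:,:2].mean(0),np.ones(len(P))]
k=np.linalg.lstsq(A,P[:,2],rcond=None)[0];print(len(P),"slope deg",np.degrees(k[:2]),"mean z",k[2])
E
```

```text
620 slope deg [-0.16901029  0.47879226] mean z 0.02624976541426954
```

Level (under 1°), top face 26 mm up, at rest, arm clear.

```bash
python3 -c "
from workcell import ticket
print(ticket.job_done())"
```

```text
the job is handed in; nothing more can be done
None
```

The square board now lies flat on the rack, recessed face down with its handle out over the back, and I have handed the job in. It took about 15 s of the 50 s; the hand-in reports no verdict.

I gripped the handle at 20 N, the lowest grip force listed, turned the board square to the bar and pushed it until it touched. I then carried the handle up and over, with the edge at the foot of the bar up to about upright. Past upright it tipped over the bar's edge onto the rack. Near the end the handle slid a little in the fingers (opening 19 to 17 mm), and the board dropped the last few millimetres when I opened the gripper.

Last checks from the top camera:

| Check | Measured | Limit |
|---|---|---|
| Tilt of the board | under 1° | 10° |
| Height of the upper face | about 26 mm | 20 to 32 mm |
| Leading edge, x in the rack frame | about -65 mm | -75 to -5 mm |
| Head centre, x in the rack frame | about -30 mm | above -40 mm |
| Head centre, y in the rack frame | about -37 mm | -75 to 75 mm |
| Angle between board and rack axes | under 1° | 20° |

- **Round board:** it moved by less than about 1 mm in the top view.
- **Upright stage:** I saw the board held at about 82° with its leading edge at the foot of the bar, but I did not measure the edge position then.
- **Contact:** the gripper is clear of everything.
- **Disagreement:** the top and wrist cameras put the bar's front face about 3 mm apart. I used the wrist camera's value for the moves. The leading-edge margin of about 10 mm is larger than that.

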